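# Tick off the closet stock, bin by bin

## Task

Tick off the stock count by pressing check pins all the way down with a gentle push of the fingertips, in this order: first the pin on the bin of rings, then on the bin of upright pole ends, then on the bin of trouser clips. Leave the pin on the bin of round sockets up, as that one is not counted yet. Only press: the bins must not be shoved or lifted, and everything else on the table stays where it is.

Things in the scene. Friction and masses are not known exactly. Their poses are not given: they have to be found in the camera images.
- ring_bin: loose white plastic stock bin, about 0.8 kg, holding steel rail rings (54 mm across, a loose heap of open wire rings). Box 100 x 100 x 36 mm high; origin: centre of its underside, z up. A tongue 46 mm wide, 8 mm thick, runs out along -x (robot side) to 120 mm from the origin; the pin stands on it at x = -90 mm.
- ring_bin_cap (a point): centre of the top of that bin's check-pin cap (aluminium disc 28 mm across, 8 mm thick). Pin up: 64 mm above the table; pin fully down: 50 mm, where the grey collar (24 mm across) ends 8 mm below the cap. The cap is sprung on the pin: beyond the pin's stop it still gives 8 mm (4 N rising to 12 N), springs back when released, and only then is hard.
- ring_bin_pin (a joint): travel of that check pin in m: 0 up, 0.014 fully down against its stop. It slides straight down against about 2.5 N of friction plus 8 N per m/s, and stays where it is left (no spring). It counts as down from 0.010.
- pole_bin: loose white plastic stock bin, about 0.8 kg, holding short white pole ends standing upright (23 mm thick, rising to about 85 mm above the table; the only bin with tall contents). Box 100 x 100 x 36 mm high; origin: centre of its underside, z up. A tongue 46 mm wide, 8 mm thick, runs out along -x (robot side) to 120 mm from the origin; the pin stands on it at x = -90 mm.
- pole_bin_cap (a point): centre of the top of that bin's check-pin cap (aluminium disc 28 mm across, 8 mm thick). Pin up: 64 mm above the table; pin fully down: 50 mm, where the grey collar (24 mm across) ends 8 mm below the cap. The cap is sprung on the pin: beyond the pin's stop it still gives 8 mm (4 N rising to 12 N), springs back when released, and only then is hard.
- pole_bin_pin (a joint): travel of that check pin in m: 0 up, 0.014 fully down against its stop. It slides straight down against about 2.5 N of friction plus 8 N per m/s, and stays where it is left (no spring). It counts as down from 0.010.
- clip_bin: loose white plastic stock bin, about 0.8 kg, holding steel trouser clips (about 55 mm long, a blocky jaw with a wire loop, lying heaped). Box 100 x 100 x 36 mm high; origin: centre of its underside, z up. A tongue 46 mm wide, 8 mm thick, runs out along -x (robot side) to 120 mm from the origin; the pin stands on it at x = -90 mm.
- clip_bin_cap (a point): centre of the top of that bin's check-pin cap (aluminium disc 28 mm across, 8 mm thick). Pin up: 64 mm above the table; pin fully down: 50 mm, where the grey collar (24 mm across) ends 8 mm below the cap. The cap is sprung on the pin: beyond the pin's stop it still gives 8 mm (4 N rising to 12 N), springs back when released, and only then is hard.
- clip_bin_pin (a joint): travel of that check pin in m: 0 up, 0.014 fully down against its stop. It slides straight down against about 2.5 N of friction plus 8 N per m/s, and stays where it is left (no spring). It counts as down from 0.010.
- socket_bin: loose white plastic stock bin, about 0.8 kg, holding four round pole sockets (42 mm discs with a 24 mm raised cup). Box 100 x 100 x 36 mm high; origin: centre of its underside, z up. A tongue 46 mm wide, 8 mm thick, runs out along -x (robot side) to 120 mm from the origin; the pin stands on it at x = -90 mm.
- socket_bin_cap (a point): centre of the top of that bin's check-pin cap (aluminium disc 28 mm across, 8 mm thick). Pin up: 64 mm above the table; pin fully down: 50 mm, where the grey collar (24 mm across) ends 8 mm below the cap. The cap is sprung on the pin: beyond the pin's stop it still gives 8 mm (4 N rising to 12 N), springs back when released, and only then is hard.
- socket_bin_pin (a joint): travel of that check pin in m: 0 up, 0.014 fully down against its stop. It slides straight down against about 2.5 N of friction plus 8 N per m/s, and stays where it is left (no spring). It counts as down from 0.010.
- tape_roll: roll of clear tape lying flat, 42 mm across, 18 mm high; origin centre of underside; bystander
- spare_clip: single steel trouser clip lying on the table, about 50 x 30 x 12 mm; origin on the underside; bystander
- small_jar: small white jar, 36 mm across, 55 mm high; origin centre of underside; bystander
- screwdriver: screwdriver lying on the table, about 200 mm long; bystander
- mug: white mug, 80 mm across, 90 mm high; origin centre of underside; bystander
- bottle: white bottle, 64 mm across, 130 mm high; origin centre of underside; bystander
- wire_hanger: brass-coloured wire clothes hanger lying flat, 400 mm wide, 7 mm high, beyond the bins; bystander

How it is judged (in metres and radians):
On the way, in this order (a step that is already met when the one before it is completed fails the run):
1. the ring bin's pin is down (value of joint ring_bin_pin above 0.01 m), for 0.1 s.
2. the pole bin's pin is down (value of joint pole_bin_pin above 0.01 m), for 0.1 s.
3. the clip bin's pin is down (value of joint clip_bin_pin above 0.01 m), for 0.1 s.
At the end, for the whole second after the job is handed in: The pins of the ring, pole and clip bins are down by more than 10 mm of their 14 mm, the socket bin's pin by less than 4 mm, and the four bins stand level, at rest, within 20 mm of where they began (value of joint each of ring_bin_pin, pole_bin_pin, clip_bin_pin above 0.01 m and value of joint socket_bin_pin below 0.004 m and distance of each of ring_bin, pole_bin, clip_bin, socket_bin from where it was at the start of the episode below 0.02 m and angle between each of ring_bin, pole_bin, clip_bin, socket_bin's own z axis and vertical below 0.1 rad and linear speed of each of ring_bin, pole_bin, clip_bin, socket_bin below 0.02 m/s); the robot touches nothing.
It fails at once if a bin is shoved more than 20 mm, or lifted more than 8 mm (distance of any of ring_bin, pole_bin, clip_bin, socket_bin from where it was at the start of the episode above 0.02 m or height (world z) of any of ring_bin, pole_bin, clip_bin, socket_bin above 0.008 m).
It fails at once if a pin or its bin is pressed harder than 22 N (contact force between the fingers and ring_bin above 22 N or contact force between the fingers and pole_bin above 22 N or contact force between the fingers and clip_bin above 22 N or contact force between the fingers and socket_bin above 22 N).
It fails at once if the pin of the socket bin is pressed 4 mm or more (value of joint socket_bin_pin above 0.004 m).
It fails at once if something else on the table is moved more than 20 mm (distance of any of tape_roll, spare_clip, small_jar, screwdriver, mug, bottle, wire_hanger from where it was at the start of the episode above 0.02 m).
It also fails if it takes over 48 s, if anything falls off the work surface, if the arm or the gripper's body presses on something with over 40 N, if the wrist force passes 120 N, or if a joint passes its speed limit or range.

## Robot

A 6-joint arm with a two-finger parallel gripper is mounted at the origin on the work surface. World frame = base frame: x ahead of the robot, y to its left, z up, the work surface at z = 0. Lengths are in mm, angles in rad, forces in N, time in s.
With the tool pointing down it reaches from about 375 to 925 mm from the base axis. Payload 5.7 kg.
Tool frame: the origin (TCP) lies midway between the tips of the shut fingers; the grasp point (between the pads) lies 19 mm behind it (pinch_z is the distance from the TCP to the grasp point, in mm); z points along the fingers, y is the line along which they close (so a half turn about z gives the same grasp; the last joint's range is limited). The gripper opens to 88 mm and grips with 3 to 60 N. Pads are 20 mm wide; open, the fingers measure 115 mm over their backs; the gripper's body (75 mm by 178 mm) begins 61 mm behind the grasp point.
Start: joints at [1.141, 0.359, 1.51, -0, 1.272, -0.115], TCP at [185.768, 570.484, 222.623] pointing down, gripper open.
Joint ranges: [-2.97, 2.97], [-1.01, 2.36], [0.21, 2.38], [-0.96, 4.11], [0.2, 2.71], [-2.98, 2.98]. Speed limits (rad/s): [2.39, 2.39, 3.14, 3.14, 3.14, 3.14].

## Interface

Orientations are given as a unit quaternion [w, x, y, z].
In Python, from plant import * gives the robot as it stands.
- The arm moves only by the tool jog_arm, never from a script. Its argument "steps" is a list of rows, each a list of 3 entries, a list of its own where there are three numbers: the finger opening in cm, from 0 to 8.78, then the shift along the tool's x, y, z in cm, then the turn about the tool's z in rad. In form: [[claw, [x, y, z], roll], ...]. A call has 1 to 20 rows; each row shifts and turns the commanded pose from where the row before left it, along the tool's axes as they then stand; what a row does not reach is not made up. A row lasts 1/12 s, in which the tool goes at most 41.7 mm and 7.16 degrees, less where a joint would pass 70% of its speed; a pose out of reach is approached as far as the arm can. A call with a gripper value outside its range is refused whole. The fingers move at their own pace and stop on an object; "squeeze" is the grip in N (left out, the last holds). Time passes only in rows, so rows that do not move let the fingers close. It gives the time, the measured TCP pose, the force, the opening and the grip force at its end, in the units of the state.
- get_state(): the state, without advancing time (a new reading comes with each control period).
- camera(name): name is "side" or "top"; returns a dict with "img" (480x640x3 uint8, blue, green, red), "z_map" (480x640 float32, mm along the optical axis (not along the pixel's ray), 0 where there is no reading), "fx", "fy", "cx", "cy" (pixels), "D" ([k1, k2, p1, p2, k3] as OpenCV has them; the pictures are not rectified), "origin" and "rotation" of the camera in the world. Camera axes: x right, y down, z forward; pixel columns grow to the right and rows downward; lengths in mm; the calibration is good to about 2 mm. A picture is of the moment at which its call begins.
- hand_in(): hands the job in; it is judged then, once.
The state is a dict: "clock": time; "joint_pos": joint angles; "dq": joint speeds; "effort": joint torques, N m; "tcp_pos": TCP position; "orientation": TCP orientation; "contact_force": force on the tool from outside, world axes, zero at the start; "ft_torque": the same for the moment, N m; "gripper_width": finger opening in mm; "grip_force": force on a finger pad.
Only numpy, scipy, OpenCV 4.12 (cv2) and the standard library are available. Lean on these libraries where they do the work, as an engineer would, in place of code of your own. Each camera call takes 0.05 s, during which the arm holds its last target. There are 200 camera calls.

## Working session

There is one attempt and no reset: what is moved stays moved. The work goes in short steps, Python scripts to look and compute and a tool call to move; the robot and the scene stay as the last step left them, time stands still between calls to the robot, and variables do not carry over. Pictures are saved under pics/ and viewed, at most 10 in all, crops included, and the job is handed in when it is done.

Besides the shell and the picture viewer there is one more tool, called by a JSON object that holds its "name" and its "arguments". jog_arm: Moves the arm, as the interface text tells. Its arguments: {"type":"object","properties":{"steps":{"type":"array","items":{"type":"array"}},"squeeze":{"type":"number"}},"required":["steps"]}

```bash
mkdir -p pics
cat > h.py <<'E'
from plant import *
import numpy as np, cv2
def look(name,fn):
    c=camera(name); cv2.imwrite('pics/'+fn+'.png',c['img']); np.savez('pics/'+fn+'.npz',**c); return c
def world(c,u,v,z=None):
    K=np.array([[c['fx'],0,c['cx']],[0,c['fy'],c['cy']],[0,0,1.]])
    p=cv2.undistortPoints(np.array([[[u,v]]],float),K,np.array(c['D']))[0,0]
    R=np.array(c['rotation']); o=np.array(c['origin'])
    if R.shape!=(3,3):
        from scipy.spatial.transform import Rotation; R=Rotation.from_quat(np.roll(R,-1)).as_matrix()
    d=R@np.array([p[0],p[1],1])
    s=c['z_map'][int(round(v)),int(round(u))] if z is None else (z-o[2])/d[2]
    return o+s*d
E
python3 - <<'E'
from h import *
for n in('top','side'):
    c=look(n,n+'0'); print(n,c['origin'],c['rotation'],c['fx'])
print(get_state())
E
```

```text
top [ 407.92337402    2.16382161 1490.52864614] [-0.03844687  0.71303118 -0.69873837  0.04327886] 492.32685636130356
side [  39.83154358 -902.12635665  905.25268006] [-0.42817639  0.86451034 -0.23093941  0.12630849] 531.81642803112
{'clock': 0.1, 'joint_pos': array([ 1.14094060e+00,  3.59441601e-01,  1.51127770e+00, -2.64959549e-05,
        1.27249249e+00, -1.15100356e-01]), 'dq': array([-0.00065932, -0.00235326, -0.0023496 ,  0.00101276, -0.00076973,
        0.00042499]), 'effort': array([-3.93118189e-04, -5.16359246e+01, -2.71406776e+01,  6.74460037e-02,
        2.76750745e-02, -1.94997665e-05]), 'tcp_pos': array([185.51727338, 569.97298149, 221.90620702]), 'orientation': array([-2.05677613e-04,  1.56724934e-01,  9.87641959e-01, -7.83108511e-04]), 'contact_force': array([ 0.03138452,  0.29514377, -0.58520195]), 'ft_torque': array([ 0.00786663,  0.01871393, -0.04288214]), 'grip_force': 0.0, 'gripper_width': 87.61489387461936}
```

View pics/top0.png

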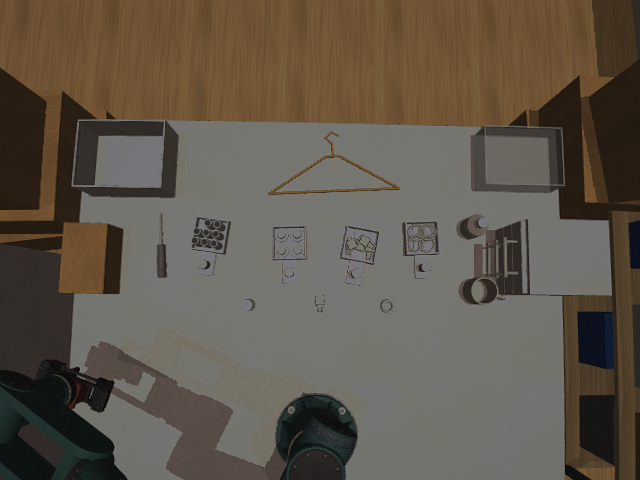

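View pics/side0.png

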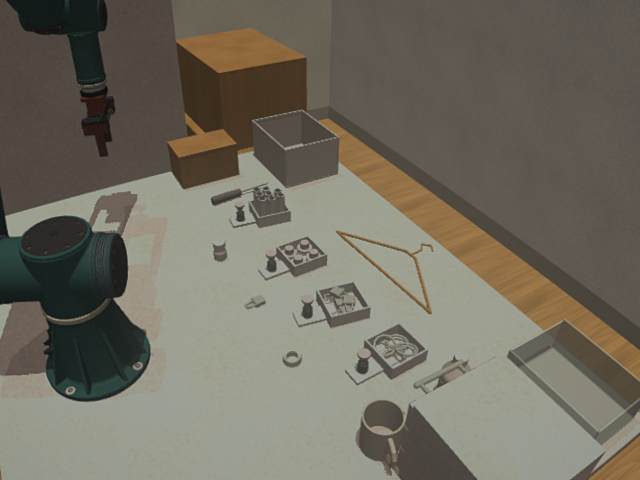

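The top view shows, left to right, poles (210,236), sockets (290,243), clips (360,244) and rings (421,239), and the side view agrees. I'll enlarge the caps.

Run:
```python
from h import *
im=cv2.imread('pics/top0.png')
t=[cv2.resize(im[240:300,x-40:x+40],None,fx=5,fy=5,interpolation=cv2.INTER_CUBIC) for x in(206,290,355,421)]
o=np.vstack([np.hstack(t[:2]),np.hstack(t[2:])]); o=cv2.convertScaleAbs(o,alpha=1.5)
for k in range(0,800,50): cv2.line(o,(k,0),(k,5),(0,0,255),1);cv2.line(o,(k,300),(k,305),(0,0,255),1)
for k in range(0,600,50): cv2.line(o,(0,k),(5,k),(0,0,255),1)
cv2.imwrite('pics/crop.png',o)
c=np.load('pics/top0.npz')
for n,(u,v) in dict(pole=(205,265),sock=(290,272),clip=(355,272),ring=(421,268)).items():
    z=[(round(float(world(c,a,b)[2])),a,b) for a in range(u-12,u+13) for b in range(v-12,v+13)]
    P=np.array([world(c,a,b) for h,a,b in z if 56<h<72 and b<v+9]); A=np.array([(a,b) for h,a,b in z if 56<h<72])
    print(n,len(P),A.mean(0) if len(A) else '',P.mean(0) if len(P) else '',P.min(0),P.max(0))
```

```text
pole 75 [202.45333333 263.33333333] [493.96446755 338.53514417  65.31903776] [480.47539402 324.24058409  56.61186085] [506.550355   352.37857801  70.80196832]
sock 71 [288.61971831 271.5915493 ] [475.41516019  87.35080975  65.80495526] [462.50445702  74.37230042  59.90897112] [488.70665848 100.8739525   71.4705984 ]
clip 68 [356.01470588 273.        ] [ 475.30240049 -107.68753324   65.16361854] [ 463.62674548 -119.50447881   58.58210081] [487.06811978 -95.83246055  71.22668851]
ring 68 [426.07352941 266.67647059] [ 497.5184743  -311.78046332   65.11046537] [ 484.80314578 -324.79940764   56.61652632] [ 511.26245376 -298.93148971   71.47381664]
```

View pics/crop.png

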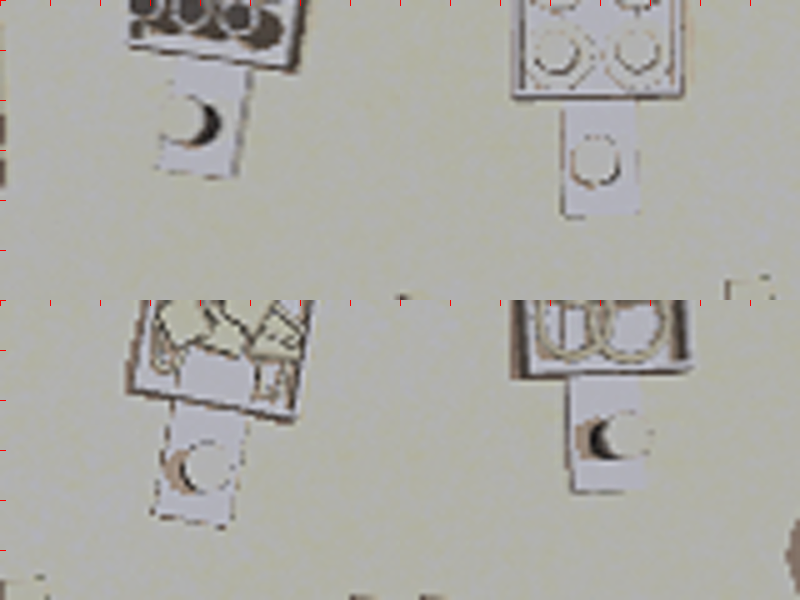

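All four caps measure z≈65 and about 26 mm across, as they should. Caps at: ring (497.5,-312), pole (494,338.5), clip (475,-108), socket (475,87). Now I'll shut the fingers, square the tool with the world axes, and set out.

{"name": "jog_arm", "arguments": {"steps": [[0, [0, 0, 0], -0.105], [0, [0, 0, 0], -0.105], [0, [0, 0, 0], -0.105], [0, [0, 0, 0], 0], [0, [-3.1, -2.6, 0.4], 0], [0, [-3.1, -2.6, 0.4], 0], [0, [-3.1, -2.6, 0.4], 0], [0, [-3.1, -2.6, 0.4], 0], [0, [-3.1, -2.6, 0.4], 0], [0, [-3.1, -2.6, 0.4], 0], [0, [-3.1, -2.6, 0.4], 0], [0, [-3.1, -2.6, 0.4], 0], [0, [-3.1, -2.6, 0.4], 0], [0, [-3.1, -2.6, 0.4], 0]], "squeeze": 10}}

```text
clock: 1.27
tcp_pos: [496.9, 308.9, 182.3]
orientation: [-0.0, 0.002, 1.0, -0.0]
contact_force: [0.3, -0.8, -0.0]
gripper_width: 1.0
grip_force: 0.0
```

{"name": "jog_arm", "arguments": {"steps": [[0, [0, -3.9, 0.2], 0], [0, [0, -3.9, 0.2], 0], [0, [0, -3.9, 0.2], 0], [0, [0, -3.9, 0.2], 0], [0, [0, -3.9, 0.2], 0], [0, [0, -3.9, 0.2], 0], [0, [0, -3.9, 0.2], 0], [0, [0, -3.9, 0.2], 0], [0, [0, -3.9, 0.2], 0], [0, [0, -3.9, 0.2], 0], [0, [0, -3.9, 0.2], 0], [0, [0, -3.9, 0.2], 0], [0, [0, -3.9, 0.2], 0], [0, [0, -3.9, 0.2], 0], [0, [0, -3.9, 0.2], 0], [0, [0, -3.6, 0.2], 0], [0, [0, 0, 0], 0], [0, [0, 0, 0], 0]]}}

```text
clock: 2.77
tcp_pos: [495.7, -312.3, 150.2]
orientation: [-0.0, 0.003, 1.0, 0.0]
contact_force: [0.3, 0.3, -0.6]
gripper_width: 0.5
grip_force: 0.0
```

{"name": "jog_arm", "arguments": {"steps": [[0, [0, 0, 2.5], 0], [0, [0, 0, 2.5], 0], [0, [-0.2, 0, 2.0], 0], [0, [0, 0, 0.5], 0], [0, [0, 0, 0], 0], [0, [0, 0, 0], 0]]}}

```text
clock: 3.27
tcp_pos: [498.1, -309.6, 76.2]
orientation: [-0.0, -0.0, 1.0, 0.0]
contact_force: [0.4, -0.2, 0.4]
gripper_width: 0.7
grip_force: 0.0
```

Run:
```python
from h import *
c=look('side','side1'); d=look('top','top1')
a=cv2.resize(c['img'][310:410,310:410],(400,400),interpolation=cv2.INTER_CUBIC)
b=cv2.resize(d['img'][220:300,380:460],(400,400),interpolation=cv2.INTER_CUBIC)
cv2.imwrite('pics/c1.png',cv2.convertScaleAbs(np.hstack([a,b]),alpha=1.4))
```

```text
(no output)
```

View pics/c1.png

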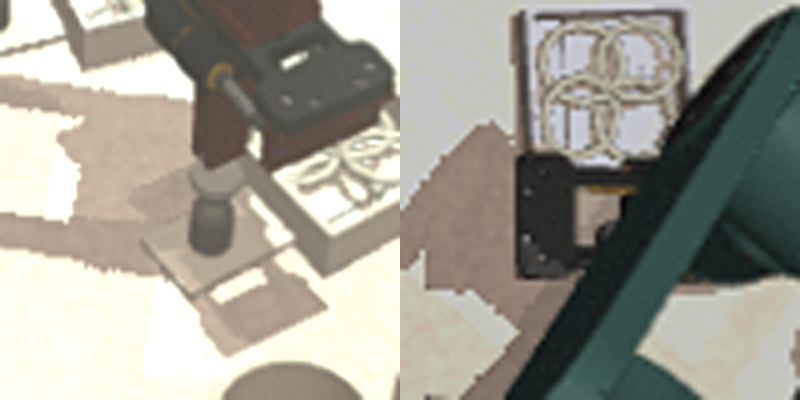

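The side crop shows the shut fingertips (218,165) right over the ring cap (220,182). Pressing gently now.

{"name": "jog_arm", "arguments": {"steps": [[0, [0, -0.1, 0.5], 0], [0, [0, 0, 0.4], 0], [0, [0, 0, 0.3], 0], [0, [0, 0, 0.3], 0], [0, [0, 0, 0.3], 0], [0, [0, 0, 0.3], 0], [0, [0, 0, 0], 0]]}}

```text
clock: 3.95
tcp_pos: [497.9, -311.5, 54.1]
orientation: [-0.0, -0.0, 1.0, 0.0]
contact_force: [-0.2, -0.1, 0.7]
gripper_width: 0.8
grip_force: 0.0
```

{"name": "jog_arm", "arguments": {"steps": [[0, [0, 0, 0.2], 0], [0, [0, 0, 0.2], 0], [0, [0, 0, 0.2], 0], [0, [0, 0, 0.1], 0], [0, [0, 0, 0], 0]]}}

```text
clock: 4.37
tcp_pos: [497.9, -311.5, 47.8]
orientation: [-0.0, -0.0, 1.0, -0.0]
contact_force: [-1.7, 0.7, 6.9]
gripper_width: 0.5
grip_force: 3.2
```

The reading of 6.9 N at z = 47.8 means the pin is on its stop. Lifting and going to the pole bin.

{"name": "jog_arm", "arguments": {"steps": [[0, [0, 0, -0.5], 0], [0, [0, 0, -1.5], 0], [0, [0, 0, -2.5], 0], [0, [0, 0, -3], 0], [0, [0, 0, -3], 0], [0, [0, 3.5, 0], 0], [0, [0, 3.9, 0], 0], [0, [0, 3.9, 0], 0], [0, [0, 3.9, 0], 0], [0, [0, 3.9, 0], 0], [0, [0, 3.9, 0], 0], [0, [0, 3.9, 0], 0], [0, [0, 3.9, 0], 0], [0, [0, 3.9, 0], 0], [0, [0, 3.9, 0], 0], [0, [0, 3.9, 0], 0], [0, [0, 3.9, 0], 0], [0, [0, 3.9, 0], 0]]}}

```text
clock: 5.87
tcp_pos: [497.0, 193.4, 152.6]
orientation: [-0.0, -0.0, 1.0, -0.0]
contact_force: [0.1, 0.6, 0.3]
gripper_width: 0.2
grip_force: 0.0
```

{"name": "jog_arm", "arguments": {"steps": [[0, [0.2, 3.9, 0], 0], [0, [0.2, 3.9, 0], 0], [0, [0, 3.9, 0], 0], [0, [0, 3.0, 0], 0], [0, [0, 0, 0], 0], [0, [0, 0, 2.5], 0], [0, [0, 0, 2.5], 0], [0, [0, 0, 1.8], 0], [0, [0, 0, 0], 0], [0, [0, 0, 0], 0]]}}

```text
clock: 6.7
tcp_pos: [492.8, 337.5, 83.8]
orientation: [-0.001, 0.0, 1.0, -0.001]
contact_force: [0.2, -0.2, 0.7]
gripper_width: 0.5
grip_force: 0.0
```

Run:
```python
from h import *
c=look('side','side2'); d=look('top','top2')
a=cv2.resize(c['img'][165:245,210:290],(400,400),interpolation=cv2.INTER_CUBIC)
b=cv2.resize(c['img'][310:390,330:410],(400,400),interpolation=cv2.INTER_CUBIC)
cv2.imwrite('pics/c2.png',cv2.convertScaleAbs(np.hstack([a,b]),alpha=1.4))
for n,(u,v) in dict(ring=(426,267)).items():
    P=np.array([world(d,u+a,v+b) for a in(-2,-1,0,1,2) for b in (-2,-1,0,1,2)]); print(P.mean(0))
print(get_state()['tcp_pos'])
```

```text
[ 497.45234052 -314.67953767   50.93198926]
[494.50677025 338.51068845  85.67063644]
```

View pics/c2.png

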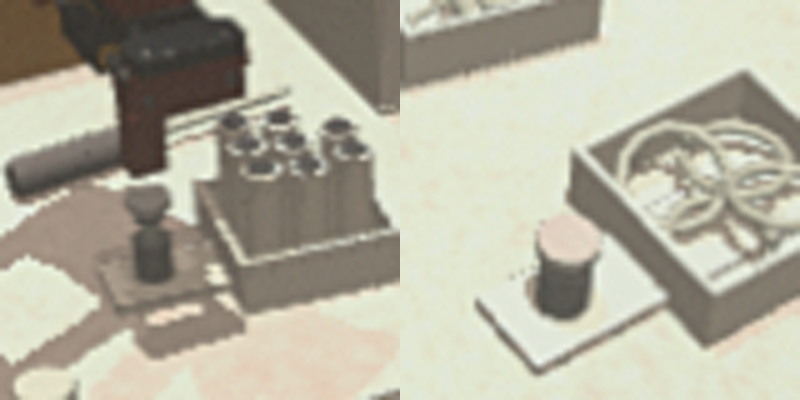

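The ring cap is down at z≈51 with its collar closed, and the fingertips (148,172) hover over the pole cap (148,195). Press.

{"name": "jog_arm", "arguments": {"steps": [[0, [0, 0, 0.8], 0], [0, [0, 0, 0.7], 0], [0, [0, 0, 0.4], 0], [0, [0, 0, 0.3], 0], [0, [0, 0, 0.3], 0], [0, [0, 0, 0.3], 0], [0, [0, 0, 0.3], 0], [0, [0, 0, 0], 0]]}}

```text
clock: 7.47
tcp_pos: [493.7, 338.5, 53.1]
orientation: [-0.0, -0.0, 1.0, -0.0]
contact_force: [0.1, 0.1, -0.9]
gripper_width: 0.6
grip_force: 0.0
```

{"name": "jog_arm", "arguments": {"steps": [[0, [0, 0, 0.2], 0], [0, [0, 0, 0.1], 0], [0, [0, 0, 0.1], 0], [0, [0, 0, 0], 0]]}}

```text
clock: 7.8
tcp_pos: [493.9, 338.6, 49.8]
orientation: [0.0, -0.0, 1.0, 0.0]
contact_force: [-0.6, -1.0, 4.2]
gripper_width: 0.4
grip_force: 2.2
```

{"name": "jog_arm", "arguments": {"steps": [[0, [0, 0, 0.1], 0], [0, [0, 0, 0.1], 0], [0, [0, 0, 0], 0]]}}

```text
clock: 8.05
tcp_pos: [493.9, 338.6, 47.8]
orientation: [0.0, -0.0, 1.0, 0.0]
contact_force: [-1.1, -0.4, 6.5]
gripper_width: 0.8
grip_force: 3.2
```

{"name": "jog_arm", "arguments": {"steps": [[0, [0, 0, -0.5], 0], [0, [0, 0, -1.5], 0], [0, [0, 0, -2.5], 0], [0, [0, 0, -3], 0], [0, [0, 0, -3], 0], [0, [0.2, -3.5, 0], 0], [0, [0.2, -3.9, 0], 0], [0, [0.2, -3.9, 0], 0], [0, [0.2, -3.9, 0], 0], [0, [0.2, -3.9, 0], 0], [0, [0.2, -3.9, 0], 0], [0, [0.2, -3.9, 0], 0], [0, [0.2, -3.9, 0], 0], [0, [0.2, -3.9, 0], 0], [0, [0, -3.9, 0], 0], [0, [0, -3.9, 0], 0], [0, [0, -2.1, 0], 0], [0, [0, 0, 0], 0], [0, [0, 0, 0], 0]]}}

```text
clock: 9.63
tcp_pos: [475.8, -108.2, 152.6]
orientation: [-0.0, 0.001, 1.0, 0.0]
contact_force: [-0.3, 0.5, 0.7]
gripper_width: 0.3
grip_force: 0.0
```

{"name": "jog_arm", "arguments": {"steps": [[0, [0, 0, 2.5], 0], [0, [0, 0, 2.5], 0], [0, [0, 0, 1.8], 0], [0, [0, 0, 0], 0], [0, [0, 0, 0], 0]]}}

```text
clock: 10.05
tcp_pos: [474.9, -105.7, 84.1]
orientation: [-0.001, -0.001, 1.0, 0.001]
contact_force: [0.3, 0.1, -0.4]
gripper_width: 0.5
grip_force: 0.0
```

Run:
```python
from h import *
c=look('side','side3'); d=look('top','top3')
a=cv2.resize(c['img'][250:350,270:370],(400,400),interpolation=cv2.INTER_CUBIC)
b=cv2.resize(c['img'][165:245,210:290],(400,400),interpolation=cv2.INTER_CUBIC)
cv2.imwrite('pics/c3.png',cv2.convertScaleAbs(np.hstack([a,b]),alpha=1.4))
print(np.mean([world(d,203+i,264+j) for i in(-2,-1,0,1) for j in (-2,-1,0,1)],0))
print(get_state()['tcp_pos'])
```

```text
[494.3169233  341.65522272  51.40874501]
[ 476.54522996 -106.78125426   85.57447415]
```

View pics/c3.png

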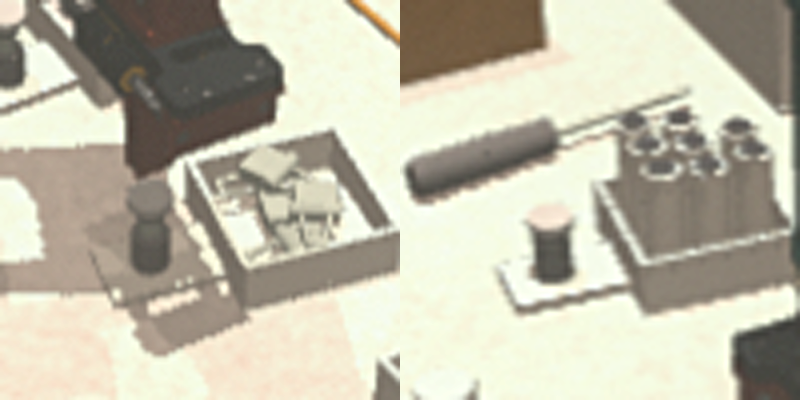

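The pole pin is down at z≈51 with its collar closed. The fingertips (150,168) are over the clip cap (150,195).

{"name": "jog_arm", "arguments": {"steps": [[0, [0, 0, 0.8], 0], [0, [0, 0, 0.7], 0], [0, [0, 0, 0.4], 0], [0, [0, 0, 0.3], 0], [0, [0, 0, 0.3], 0], [0, [0, 0, 0.3], 0], [0, [0, 0, 0.3], 0], [0, [0, 0, 0], 0], [0, [0, 0, 0.2], 0], [0, [0, 0, 0.1], 0], [0, [0, 0, 0.1], 0], [0, [0, 0, 0], 0]]}}

```text
clock: 11.15
tcp_pos: [475.9, -107.5, 49.7]
orientation: [-0.0, -0.0, 1.0, -0.0]
contact_force: [-1.3, -0.2, 3.8]
gripper_width: 0.6
grip_force: 2.2
```

{"name": "jog_arm", "arguments": {"steps": [[0, [0, 0, 0.1], 0], [0, [0, 0, 0.1], 0], [0, [0, 0, 0], 0]]}}

```text
clock: 11.4
tcp_pos: [475.9, -107.6, 47.8]
orientation: [0.0, -0.0, 1.0, -0.0]
contact_force: [-1.7, -0.2, 7.2]
gripper_width: 0.5
grip_force: 3.2
```

{"name": "jog_arm", "arguments": {"steps": [[0, [0, 0, -0.5], 0], [0, [0, 0, -1.5], 0], [0, [0, 0, -2.5], 0], [0, [0, 0, -3], 0], [0, [0, 0, -3], 0], [0, [0, -3, -2], 0], [0, [0, -3, -2], 0], [0, [0, -3, -2], 0], [0, [0, 0, 0], 0], [0, [0, 0, 0], 0]]}}

```text
clock: 12.23
tcp_pos: [476.7, -199.1, 213.9]
orientation: [0.001, 0.001, 1.0, -0.001]
contact_force: [0.5, 0.0, -0.5]
gripper_width: 0.5
grip_force: 0.0
```

Run:
```python
from h import *
c=look('side','side4')
o=np.hstack([cv2.resize(c['img'][y:y+80,x:x+80],(400,400),interpolation=cv2.INTER_CUBIC) for x,y in((280,260),(240,220))])
cv2.imwrite('pics/c4.png',cv2.convertScaleAbs(o,alpha=1.4))
```

```text
(no output)
```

View pics/c4.png

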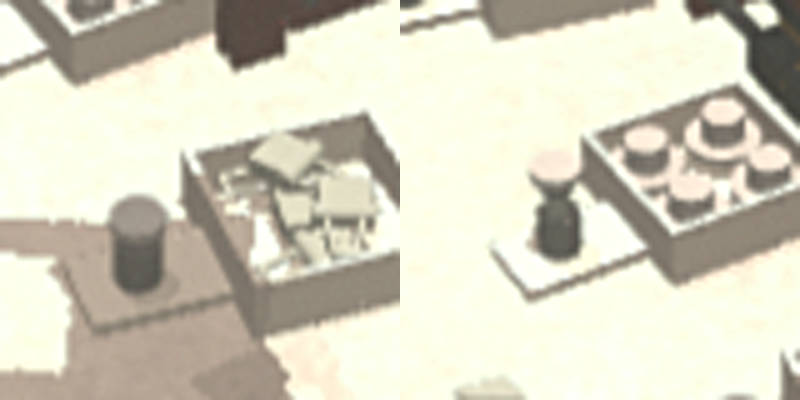

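The clip pin (137,215) is down, the socket pin (555,165) is still up, and the arm is clear.

```bash
python3 -c "
from plant import *
print(hand_in())"
```

```text
the job is handed in; nothing more can be done
None
```

I pressed the ring, pole and clip pins fully down in that order at about 7 N each, left the socket pin up, and handed the job in with the arm clear; no verdict came back.

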